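# Change the filter cartridges of a manifold

## Robot

A 7-joint arm with a two-finger parallel gripper is mounted at the origin on a cart in front of the work surface, level with it; the furniture and walls round the work are solid. World frame = base frame: x ahead of the robot, y to its left, z up, the work surface at z = 0. Lengths are in m, angles in rad, forces in N, time in s.
With the tool pointing down it reaches from about 0.4 to 0.85 m from the base axis. Payload 4.5 kg.
Tool frame: the origin (TCP) lies on the mounting face of the last link; the fingertips stand 173 mm ahead of it and the grasp point (between the pads) lies 155 mm ahead of it; z points along the fingers, y is the line along which they close (so a half turn about z gives the same grasp; the last joint's range is limited). The gripper opens to 85 mm and grips with 20 to 120 N. Pads are 22 mm wide; open, the fingers measure 114 mm over their backs; the gripper's body (76 mm by 85 mm) begins 54 mm behind the grasp point. The pads swing forward as they close: fully open they stand 13 mm farther back than shut.
Start: joints at [1.194, 0.689, -0.195, 1.565, 0.157, 0.902, -0.215], TCP at [0.25, -0.573, 0.405] pointing down, gripper open.
Joint ranges: [-3.01, 3.01], [-0.46, 2.08], [-1.47, 1.51], [0.13, 2.56], [-1, 4.14], [0.04, 2.09], [-2.66, 2.66]. Speed limits (rad/s): [2.57, 2.57, 3.14, 3.14, 3.14, 3.14, 3.14].

## Interface

Orientations are given as [roll, pitch, yaw] about the fixed x, y, z axes, in that order (R = Rz(yaw) Ry(pitch) Rx(roll)).
In Python, from rig import get_obs, get_image, calibration, sign_off gives the robot as it stands.
- The arm moves only by the tool drive_tool, never from a script. Its argument "motion" is a list of rows, each a list of 7 numbers: the shift along the world's x, y, z in mm, then the turn, a rotation vector about the world's x, y, z in degrees, then the closure, from 0 (fully open) to 1 (shut). A call has 1 to 10 rows; each row is the pose to reach, as a shift and turn from the pose commanded when the call began; what a row does not reach only later rows make up. A row lasts 1/10 s, in which the tool goes at most 50 mm and 8.59 degrees, less where a joint would pass 70% of its speed; a pose out of reach is approached as far as the arm can. A call with a gripper value outside its range is refused whole. The fingers move at their own pace and stop on an object; the grip force is fixed at half the most. Time passes only in rows, so rows that repeat a pose let the fingers close. It gives the time, the measured TCP pose, the force, the opening and the grip force at its end, in the units of the state.
- get_obs(): the state, without advancing time (a new reading comes with each control period).
- get_image(name): name is "side" or "top" or "wrist"; returns (picture, depth): 480x640x3 uint8, red, green, blue; 480x640 float32, m along the optical axis (not along the pixel's ray), 0 where there is no reading.
- calibration(name): a dict with "fx", "fy", "cx", "cy" (pixels), "rvec" (rotation vector, rad) and "tvec" (3), from world to camera coordinates, as OpenCV has them. Camera axes: x right, y down, z forward; pixel columns grow to the right and rows downward; lengths in m; the calibration is good to about 2 mm. The wrist camera is an equidistant fisheye: a pixel r from the principal point sees the ray r / f radians off the axis. A picture is of the moment at which its call begins: read the wrist's pose just before it. calibration takes no time and is no camera call; for the wrist camera it gives the pose at the moment of the call.
- sign_off(): hands the job in; it is judged then, once.
The state is a dict: "t": time; "q": joint angles; "joint_velocities": joint speeds; "joint_efforts": joint torques, N m; "eef_pos": TCP position; "ee_rot": TCP orientation; "contact_force": force on the tool from outside, world axes, zero at the start; "torque": the same for the moment, N m; "gripper_width": finger opening in m; "gripper_force": force on a finger pad.
Only numpy, scipy, OpenCV 4.12 (cv2) and the standard library are available. Lean on these libraries where they do the work, as an engineer would, in place of code of your own. Each camera call takes 0.05 s, during which the arm holds its last target. There are 200 camera calls.

## Task

Change the filters of the manifold: first swing its valve lever from the white mark into the middle notch at the green mark (vent); then take out every used cartridge (blue top) by squeezing its two orange side buttons together and stand it upright in the grey tray, and set both fresh cartridges (green top) from the tray into empty bays, any two, pushed fully home so that they latch. When all that is done, swing the lever on into the notch at the red mark (closed), and do not push away the things lying nearby.

Things in the scene. Friction and masses are not known exactly. Their poses are not given: they have to be found in the camera images.
- manifold: Fixed manifold, 363 mm long in its own y (-188 to +175 mm), 110 mm deep in its own x, origin on the table, x to its back, z up. A row of four open-topped bays between aluminium rails in front and behind (rail tops 38 mm above the table, 90 mm over both rails in x); at its -y end a blue valve box, top 32 mm above the table.
- bay_1 (a point): Middle of the floor of bay 1, 10 mm above the table; in the manifold's frame at x 0, y -40 mm. Bays are 60 mm apart.
- bay_2 (a point): Middle of the floor of bay 2, 10 mm above the table; in the manifold's frame at x 0, y 20 mm. Bays are 60 mm apart.
- bay_3 (a point): Middle of the floor of bay 3, 10 mm above the table; in the manifold's frame at x 0, y 80 mm. Bays are 60 mm apart.
- bay_4 (a point): Middle of the floor of bay 4, 10 mm above the table; in the manifold's frame at x 0, y 140 mm. Bays are 60 mm apart.
- cartridge_1: Used filter cartridge, white block with a blue top: 44 mm in its own x, 40 mm in y, 76 mm tall, 0.1 to 0.25 kg, heavy at the foot; origin at the centre of its underside, z up. Starts latched in one of the bays, its x along the manifold's x; once unlatched it lifts out straight up, clear of the rails after 30 mm. May be absent.
- cartridge_2: Used filter cartridge, white block with a blue top: 44 mm in its own x, 40 mm in y, 76 mm tall, 0.1 to 0.25 kg, heavy at the foot; origin at the centre of its underside, z up. Starts latched in one of the bays, its x along the manifold's x; once unlatched it lifts out straight up, clear of the rails after 30 mm. May be absent.
- cartridge_3: Used filter cartridge, white block with a blue top: 44 mm in its own x, 40 mm in y, 76 mm tall, 0.1 to 0.25 kg, heavy at the foot; origin at the centre of its underside, z up. Starts latched in one of the bays, its x along the manifold's x; once unlatched it lifts out straight up, clear of the rails after 30 mm. May be absent.
- cartridge_4: Used filter cartridge, white block with a blue top: 44 mm in its own x, 40 mm in y, 76 mm tall, 0.1 to 0.25 kg, heavy at the foot; origin at the centre of its underside, z up. Starts latched in one of the bays, its x along the manifold's x; once unlatched it lifts out straight up, clear of the rails after 30 mm. May be absent.
- fresh_1: Fresh filter cartridge, green top, otherwise the same as the used ones and with the same two buttons; starts upright in the tray, x roughly along the tray's x. It goes into a bay from straight above with its x along the manifold's x (either way round), 1.5 mm free on each side in x and 2.5 mm in y; squeezed while it is lowered and then let go, its hooks spring out under the rails. Home, its underside is on the bay's floor.
- fresh_2: Fresh filter cartridge, green top, otherwise the same as the used ones and with the same two buttons; starts upright in the tray, x roughly along the tray's x. It goes into a bay from straight above with its x along the manifold's x (either way round), 1.5 mm free on each side in x and 2.5 mm in y; squeezed while it is lowered and then let go, its hooks spring out under the rails. Home, its underside is on the bay's floor.
- fresh_1_buttons (a point): Midpoint of its two orange spring buttons, 56 mm above its underside (the same on every cartridge). One in the middle of each x face, 12 mm wide, 20 mm tall, 5 mm proud (54 mm over both), with a hook below that catches under the bay's rail; both pressed flush (about 10 N each) free it. Fingers that squeeze both flush also grip the x faces, so one grip releases and lifts it.
- lever (a joint): Angle of the valve lever about its vertical axis, rad, growing anticlockwise from above: 0 run notch (white mark, nearest the bays, where it starts), 0.6 vent notch (green, middle), 1.2 closed notch (red, farthest from the bays); range -0.05 to 1.25. A spring draws it into a notch from within about 0.2 rad; some 2 to 5 N at the knob swings it out of one.
- lever_knob (a point): Middle of the lever's upright black knob, 72 mm above the table, 70 mm from the lever's axis; the knob is a cylinder 22 mm across and 34 mm tall, its underside 22 mm above the valve box; the 12 mm wide steel arm runs from its foot to the axis, its top 16 mm above the valve box. The knob may be gripped anywhere round its circumference.
- lever_hinge (a point): Point on the lever's vertical axis at the knob's height; with the lever at 0.6 the knob lies 70 mm from it towards the manifold's -x.
- run_notch (a point): Where the middle of the knob is when the lever is in the run notch (white mark).
- vent_notch (a point): Where the middle of the knob is when the lever is in the vent notch (green mark).
- closed_notch (a point): Where the middle of the knob is when the lever is in the closed notch (red mark).
- tray: Loose grey open tray, 150 mm in its own x, 270 mm in its own y, 30 mm high, walls and floor 5 mm thick, 0.9 kg; origin at the centre of its underside, z up. Room for four cartridges in a row along y, about 60 mm apart; the fresh ones stand in it at the start and leave room for two more.
- bench_timer: White bench timer, 62 x 66 x 22 mm, lying near the work; to be left alone. Origin under its centre.
- dish: Clear petri dish, 60 mm across, 14 mm high, lying near the work; to be left alone. Origin under its centre.
- marker: Red and white marker pen, 135 mm long, 16 mm thick, lying near the work; to be left alone.

How it is judged:
By the outcome, as a careful person would: the job done as asked, in the order asked, and still so for the second after the job is handed in, with the robot touching nothing.
Of cartridge_1, cartridge_2, cartridge_3, cartridge_4 only 2 to 4 are there at a start; the rules pass over those that are not, and their reading is None.
At some moment in a run one of tray may be knocked a few centimetres aside while the robot is not near it.
It also fails if it takes over 210 s, if anything falls off the work surface, if the arm or the gripper's body presses on something with over 40 N, if the wrist force passes 120 N, or if a joint passes its speed limit or range.

## Working session

There is one attempt and no reset: what is moved stays moved. The work goes in short steps, Python scripts to look and compute and a tool call to move; the robot and the scene stay as the last step left them, time stands still between calls to the robot, and variables do not carry over. Pictures are saved under pics/ and viewed, at most 15 in all, crops included, and the job is handed in when it is done.

Besides the shell and the picture viewer there is one more tool, called as a command line: name --pt "numbers of a row" for each row, then --argument value for the rest. drive_tool: Moves the arm, as the interface text tells. Its arguments: {"type":"object","properties":{"motion":{"type":"array"}},"required":["motion"]}

```bash
mkdir -p pics && ls
cat > h.py <<'E'
import numpy as np, cv2
from rig import get_obs, get_image, calibration, sign_off
def cam(n):
    c=calibration(n); R=cv2.Rodrigues(np.array(c['rvec'],float))[0]; return c,R,np.array(c['tvec'],float).ravel()
def cloud(n,d,c=None):
    c,R,t=c or cam(n); v,u=np.mgrid[:480,:640]
    P=np.stack([(u-c['cx'])/c['fx']*d,(v-c['cy'])/c['fy']*d,d],-1)
    W=(P-t)@R; W[d<=0]=np.nan; return W
def pixz(n,u,v,z):
    c,R,t=cam(n); r=R.T@np.array([(u-c['cx'])/c['fx'],(v-c['cy'])/c['fy'],1]); o=-R.T@t
    return o+r*(z-o[2])/r[2]
E
python3 - <<'E'
from h import *
for n in ['top','side']:
    p,d=get_image(n); cv2.imwrite(f'pics/{n}0.png',p[:,:,::-1]); np.save(f'{n}0.npy',d)
    c,R,t=cam(n); print(n,c['fx'],-R.T@t,R[2])
o=get_obs(); print(o['t'],o['eef_pos'],o['ee_rot'],o['gripper_width'],o['contact_force'])
E
```

```text
pics
top 599.928704041937 [0.3516563  0.02952857 1.4422458 ] [ 0.11847206 -0.01545095 -0.99283717]
side 452.3481270103537 [0.310455   0.986305   0.49406575] [ 0.20195896 -0.89809313 -0.39069336]
0.1 [ 0.24946468 -0.57271696  0.40397492] [-3.13993722e+00  1.20853649e-04  4.10933497e-01] 0.08532819949299199 [-0.24303396  0.14322706 -0.27267519]
```

View pics/top0.png

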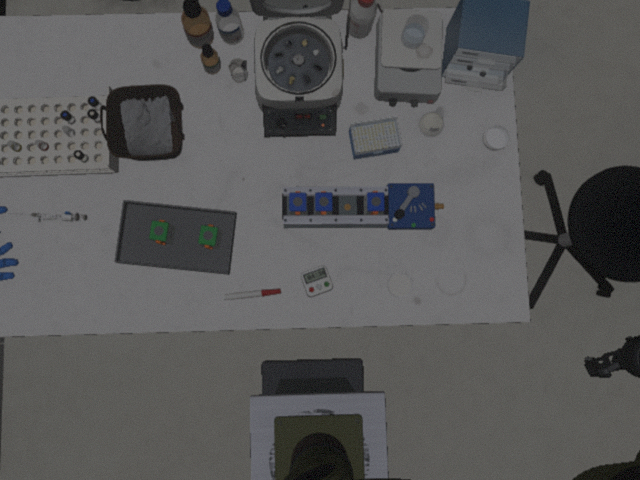

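View pics/side0.png

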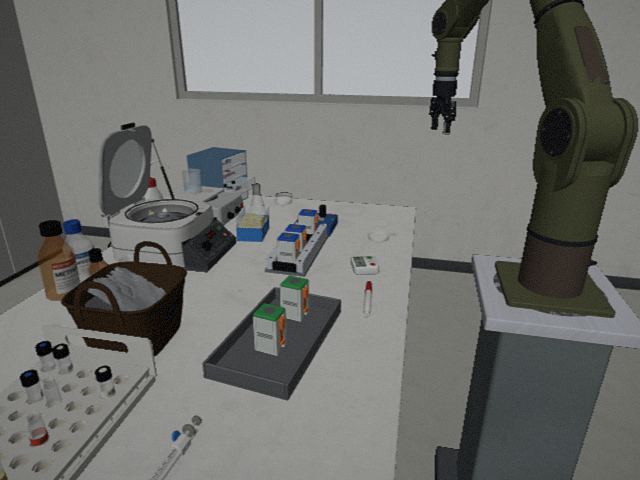

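Run:
```python
from h import *
p=cv2.imread('pics/top0.png'); d=np.load('top0.npy'); W=cloud('top',d)
a=cv2.resize(p[160:260,260:460],(800,400),interpolation=cv2.INTER_CUBIC)
b=cv2.resize(p[190:310,100:300],(800,480),interpolation=cv2.INTER_CUBIC)
cv2.imwrite('pics/a.png',np.clip(a*1.8,0,255)); 
h=cv2.cvtColor(p,cv2.COLOR_BGR2HSV)
def blobs(m,z,nm):
    n,l,s,c=cv2.connectedComponentsWithStats(m.astype('uint8'))
    for i in range(1,n):
        if s[i,4]>60: 
            zz=np.nanmedian(W[l==i][:,2]); print(nm,c[i].round(1),s[i,4],'z',zz.round(4),'xy',np.nanmedian(W[l==i],0)[:2].round(4),pixz('top',*c[i],z)[:2].round(4))
r=np.zeros((480,640),bool); r[180:310,100:460]=1
blobs(r&(h[...,0]>100)&(h[...,0]<130)&(h[...,1]>150),.086,'blue')
blobs(r&(h[...,0]>45)&(h[...,0]<80)&(h[...,1]>120),.081,'green')
# manifold body, tray footprints from height
def rect(m,nm):
    k=np.argwhere(m); q=W[m][:,:2]; (c,s,an)=cv2.minAreaRect((q*1000).astype(np.float32)); print(nm,len(q),np.round(c,1),np.round(s,1),an, np.round(cv2.boxPoints((c,s,an)),0).tolist())
z=W[...,2]; v,u=np.mgrid[:480,:640]
def big(m):
    n,l,s,c=cv2.connectedComponentsWithStats(m.astype('uint8')); return l==1+np.argmax(s[1:,4])
print('table z',np.nanmedian(z[270:285,350:450]))
rect(big((u>270)&(u<450)&(v>170)&(v<240)&(z>.02)),'manif')
rect(big((u>100)&(u<250)&(v>190)&(v<285)&(z>.02)&(z<.04)),'traywall')
```

```text
blue [323.4 201.8] 170 z 0.0847 xy [ 0.5913 -0.0254] [ 0.5932 -0.0257]
blue [375.5 201.7] 182 z 0.0851 xy [ 0.589  -0.1454] [ 0.5905 -0.1453]
blue [297.3 202.2] 139 z 0.0849 xy [0.5914 0.0344] [0.5936 0.0341]
green [158.6 230.6] 169 z 0.0798 xy [0.5362 0.3514] [0.5366 0.3521]
green [207.5 235.6] 163 z 0.0801 xy [0.5207 0.2412] [0.5224 0.2407]
table z -0.0005282876019830834
manif 5739 [ 593.  -112.7] [368.  110.5] 88.7082290649414 [[534.0, -295.0], [644.0, -298.0], [652.0, 70.0], [542.0, 72.0]]
traywall 864 [529.7 325.8] [271.4 150.6] 82.66898345947266 [[438.0, 201.0], [587.0, 182.0], [622.0, 451.0], [472.0, 470.0]][ WARN:0@0.202] global loadsave.cpp:1063 imwrite_ Unsupported depth image for selected encoder is fallbacked to CV_8U.
```

View pics/a.png

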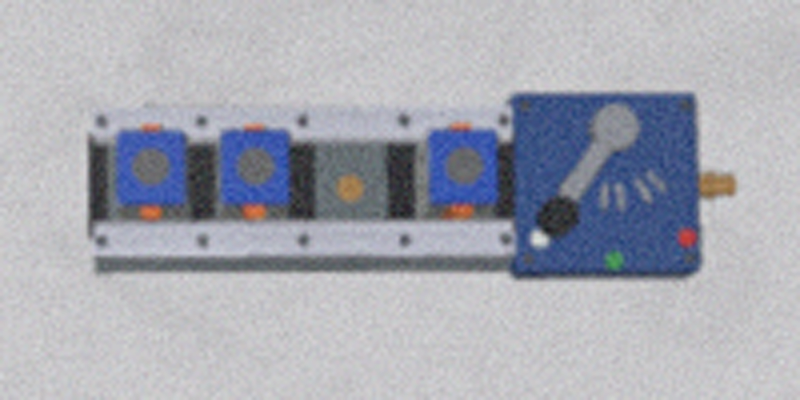

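Run:
```python
from h import *
d=np.load('top0.npy'); W=cloud('top',d)
k=pixz('top',399,213.75,.089); hg=pixz('top',413.5,191.75,.052)
print(k,hg,np.linalg.norm((k-hg)[:2]),W[213:215,398:400].reshape(-1,3),W[191,413])
e=.018
# model hinge from knob
th=np.pi-.6-e; print('knob-hinge model',.07*np.cos(th),.07*np.sin(th))
for a in np.arange(0,1.21,.15):
    t=np.pi-.6-e; f=lambda b:70*np.array([np.cos(t+b),np.sin(t+b)]); print(a.round(2),(f(a)-f(0)).round(1))
print(pixz('top',260+688/4,160+237/4,.032),pixz('top',260+614/4,160+261/4,.032),pixz('top',260+540/4,160+239/4,.032))
o=get_obs();print(o['q'])
```

```text
[ 0.56061167 -0.19762865  0.089     ] [ 0.61796542 -0.2404647   0.052     ] 0.07158477463122696 [[ 0.56260094 -0.19562702  0.08772715]
 [ 0.56175072 -0.19706443  0.09282138]
 [ 0.56043042 -0.19567891  0.08679549]
 [        nan         nan         nan]] [ 0.61962297 -0.23919806  0.0528764 ]
knob-hinge model -0.05705272289167671 0.04055843698474522
0.0 [0. 0.]
0.15 [-5.4 -9. ]
0.3 [ -9.4 -18.7]
0.45 [-12.  -28.9]
0.6 [-12.9 -39.3]
0.75 [-12.3 -49.8]
0.9 [-10.2 -60. ]
1.05 [ -6.5 -69.9]
1.2 [ -1.4 -79. ]
[ 0.55420703 -0.28533838  0.032     ] [ 0.54090406 -0.24050169  0.032     ] [ 0.5552151 -0.1970168  0.032    ]
[ 1.19377361  0.68986991 -0.19454415  1.5662721   0.1573123   0.90250445
 -0.21509578]
```

drive_tool --pt "31 38 0 0 0 6.5 0.3" --pt "62 75 0 0 0 13 0.3" --pt "93 113 0 0 0 19.6 0.3" --pt "125 150 0 0 0 26.2 0.3" --pt "156 188 0 0 0 32.7 0.3" --pt "187 225 0 0 0 39.2 0.3" --pt "218 263 0 0 0 45.8 0.3" --pt "249 301 0 0 0 52.3 0.3" --pt "280 338 0 0 0 58.9 0.3" --pt "311 376 0 0 0 65.4 0.3"

```text
t: 1.1
eef_pos: [0.5614, -0.1956, 0.4044]
ee_rot: [-3.141, 0.0, 1.557]
contact_force: [1.7, -1.0, 0.3]
gripper_width: 0.0598
gripper_force: 0.0
```

drive_tool --pt "0 0 -20 0 0 0 0.3" --pt "0 0 -50 0 0 0 0.3" --pt "0 0 -50 0 0 0 0.3" --pt "0 0 -50 0 0 0 0.3"

```text
t: 1.5
eef_pos: [0.5604, -0.1972, 0.3545]
ee_rot: [-3.14, -0.0, 1.552]
contact_force: [0.7, -0.3, 0.3]
gripper_width: 0.0596
gripper_force: 0.0
```

Run:
```python
from h import *
o=get_obs(); print(o['t'],o['eef_pos'],o['ee_rot'],o['gripper_width'],o['contact_force'],o['q'])
p,d=get_image('wrist'); cv2.imwrite('pics/w1.png',p[:,:,::-1]); c=calibration('wrist'); print(c)
```

```text
1.5 [ 0.56038942 -0.19723964  0.35452429] [-3.14008687e+00 -2.31125183e-04  1.55190633e+00] 0.05958074656500909 [ 0.67290694 -0.329594    0.28444964] [ 0.5147707   0.73808577 -0.44673854  1.70396301  0.41841335  0.79729506
 -0.14636102]
{'fx': 371.64829954431775, 'fy': 371.64829954431775, 'cx': 327.37350203840293, 'cy': 240.92214906012939, 'rvec': array([-2.81543866e+00,  2.56018722e-02,  1.96855463e-03]), 'tvec': array([-0.56485184, -0.20230067,  0.27323205])}
```

View pics/w1.png

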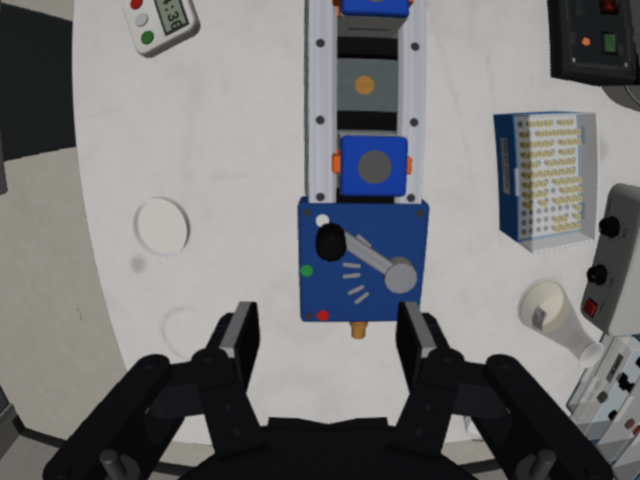

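```bash
cat >> h.py <<'E'
def wpix(u,v,z,cal):
    c=cal; R=cv2.Rodrigues(np.array(c['rvec'],float))[0]; t=np.array(c['tvec'],float).ravel()
    K=np.array([[c['fx'],0,c['cx']],[0,c['fy'],c['cy']],[0,0,1.]])
    x,y=cv2.fisheye.undistortPoints(np.array([[[u,v]]],float),K,np.zeros(4))[0,0]
    r=R.T@np.array([x,y,1]); o=-R.T@t; return o+r*(z-o[2])/r[2]
E
python3 - <<'E'
from h import *
cal=calibration('wrist')
print('knob',wpix(331,242,.089,cal)); print('hinge',wpix(400,275,.052,cal)); print('bay1 top',wpix(374.5,167,.086,cal))
print('white,green,red',wpix(322,220,.032,cal),wpix(307,271,.032,cal),wpix(323,315,.032,cal))
print('rail screws',wpix(320,43,.038,cal),wpix(320,198,.038,cal),wpix(402,43,.038,cal) ,wpix(418,198,.038,cal))
E
```

```text
knob [ 0.56374322 -0.19465823  0.089     ]
hinge [ 0.61960892 -0.2366582   0.052     ]
bay1 top [ 0.59266547 -0.14501433  0.086     ]
white,green,red [ 0.55700991 -0.19501782  0.032     ] [ 0.54312822 -0.24000335  0.032     ] [ 0.55585269 -0.28370912  0.032     ]
rail screws [ 0.55837556 -0.05410775  0.038     ] [ 0.55593855 -0.17534999  0.038     ] [ 0.62073183 -0.05316975  0.038     ] [ 0.63445177 -0.17608792  0.038     ]
```

drive_tool --pt "1.5 1 -40 0 0 0 0.3" --pt "1.5 1 -80 0 0 0 0.3" --pt "1.5 1 -110 0 0 0 0.3" --pt "1.5 1 -122 0 0 0 0.3" --pt "1.5 1 -122 0 0 0 1" --pt "1.5 1 -122 0 0 0 1" --pt "1.5 1 -122 0 0 0 1" --pt "1.5 1 -122 0 0 0 1" --pt "1.5 1 -122 0 0 0 1"

```text
t: 2.45
eef_pos: [0.5623, -0.1959, 0.2349]
ee_rot: [3.14, 0.001, 1.552]
contact_force: [-3.2, 0.8, 6.4]
gripper_width: 0.0198
gripper_force: 58.9
```

drive_tool --pt "-2.5 -4 0 0 0 4.3 1" --pt "-5.4 -9 0 0 0 8.6 1" --pt "-7.5 -13.8 0 0 0 12.9 1" --pt "-9.4 -18.7 0 0 0 17.2 1" --pt "-10.9 -23.8 0 0 0 21.5 1" --pt "-12 -28.9 0 0 0 25.8 1" --pt "-12.7 -34 0 0 0 30 1" --pt "-12.9 -39.3 0 0 0 34.4 1" --pt "-12.9 -39.3 0 0 0 34.4 1" --pt "-12.9 -39.3 0 0 0 34.4 1"

```text
t: 3.45
eef_pos: [0.5477, -0.2358, 0.2348]
ee_rot: [-3.138, -0.0, 2.152]
contact_force: [-7.3, 0.5, 11.9]
gripper_width: 0.0198
gripper_force: 59.5
```

drive_tool --pt "0 0 0 0 0 0 0.3" --pt "0 0 0 0 0 0 0.3" --pt "0 0 0 0 0 0 0.3" --pt "0 0 0 0 0 0 0.3" --pt "0 0 40 0 0 0 0.3" --pt "0 0 80 0 0 -8.5 0.3" --pt "0 0 110 0 0 -17 0.3" --pt "0 0 110 0 0 -25.5 0.3" --pt "0 20 110 0 0 -34.4 0.0" --pt "0 20 110 0 0 -34.4 0.0"

```text
t: 4.45
eef_pos: [0.5498, -0.2123, 0.3433]
ee_rot: [3.14, -0.002, 1.556]
contact_force: [0.8, 1.1, 1.1]
gripper_width: 0.085
gripper_force: 0.0
```

Run:
```python
from h import *
o=get_obs(); print(o['t'],o['eef_pos'],o['ee_rot'],o['gripper_width'],o['contact_force'])
p,d=get_image('wrist'); cv2.imwrite('pics/w2.png',p[:,:,::-1])
np.save('w2cal.npy',calibration('wrist'),allow_pickle=True)
```

```text
4.45 [ 0.54978005 -0.21230964  0.3433473 ] [ 3.14048000e+00 -1.69710599e-03  1.55589528e+00] 0.08496699878657087 [0.78959563 1.12885461 1.05949238]
```

View pics/w2.png

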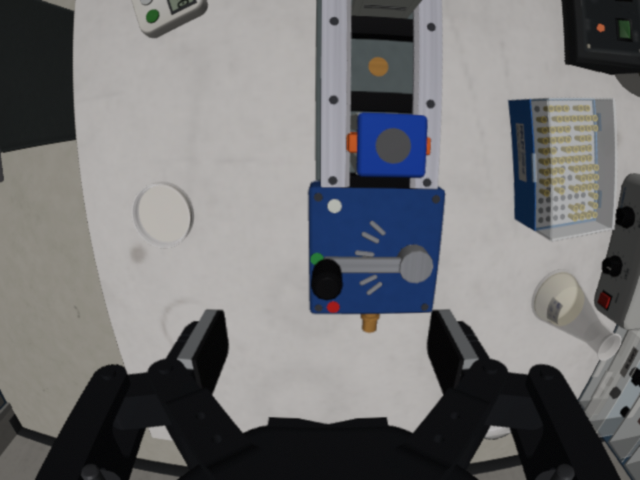

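drive_tool --pt "21 34 0 0 0 0 0" --pt "41 67 0 0 0 0 0" --pt "41 67 -40 0 0 0 0" --pt "41 67 -40 0 0 0 0" --pt "41 67 -40 0 0 0 0"

```text
t: 5.0
eef_pos: [0.5897, -0.1497, 0.3019]
ee_rot: [-3.139, 0.001, 1.553]
contact_force: [0.2, -0.2, -0.5]
gripper_width: 0.0853
gripper_force: 0.0
```

Run:
```python
from h import *
o=get_obs(); print(o['t'],o['eef_pos'],o['ee_rot'],o['q'])
cal=calibration('wrist'); p,d=get_image('wrist'); cv2.imwrite('pics/w3.png',p[:,:,::-1])
q=cv2.cvtColor(p,cv2.COLOR_RGB2HSV)
m=(q[...,0]>105)&(q[...,0]<125)&(q[...,1]>150)&(q[...,2]>100); m[:150]=0
n,l,s,c=cv2.connectedComponentsWithStats(m.astype('uint8'))
for i in range(1,n):
    if s[i,4]>300: print(c[i],s[i],wpix(*c[i],.086,cal))
o2=(q[...,0]<14)&(q[...,1]>180)&(q[...,2]>120)
n,l,s,c=cv2.connectedComponentsWithStats(o2.astype('uint8'))
for i in range(1,n):
    if s[i,4]>60: print('or',c[i],s[i],wpix(*c[i],.07,cal))
# a check of the wrist geometry: project grasp axis
print(wpix(327.4,240.9,.066,cal))
```

```text
5.0 [ 0.58971152 -0.14973394  0.30191851] [-3.13880995e+00  8.81339343e-04  1.55293289e+00] [ 0.40292625  0.82411538 -0.4137448   1.69837379  0.46516601  0.72114433
 -0.26608582]
[535.07669617 172.69764012] [490 166  92  17 678] [ 0.70573221 -0.09108975  0.086     ]
[332.03557402 313.97907855] [  258   230   145   168 13240] [ 0.59159414 -0.17334034  0.086     ]
or [283.5840708   41.72566372] [281  32   6  20 113] [ 0.56822418 -0.02308398  0.07      ]
or [380.15151515  42.33333333] [378  33   6  19  99] [ 0.61934081 -0.02407446  0.07      ]
or [74.07865169 49.87640449] [70 44  9 13 89] [ 0.43400804 -0.00667666  0.07      ]
or [287.13043478 255.53043478] [285 242   5  26 115] [ 0.56600533 -0.14329326  0.07      ]
or [374.22222222 256.94444444] [372 244   6  25 108] [ 0.61666694 -0.14498909  0.07      ]
[ 0.58952609 -0.13604313  0.066     ]
```

View pics/w3.png

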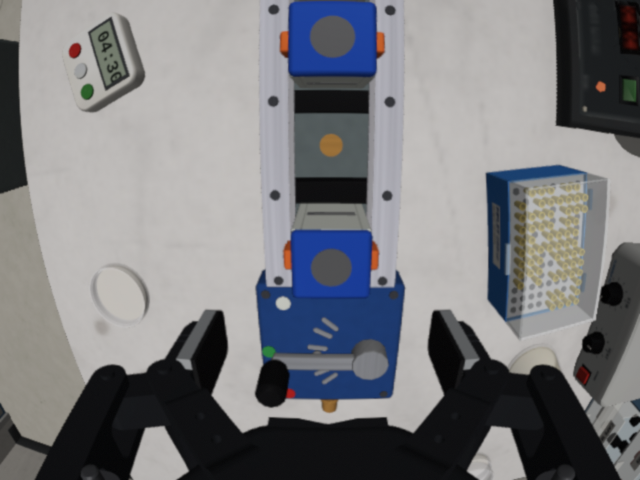

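drive_tool --pt "1.6 5 0 0 0 0 0" --pt "1.6 5 -40 0 0 0 0" --pt "1.6 5 -70 0 0 0 0" --pt "1.6 5 -81 0 0 0 0" --pt "1.6 5 -81 0 0 0 0" --pt "1.6 5 -81 0 0 0 0"

```text
t: 5.65
eef_pos: [0.5926, -0.1434, 0.2232]
ee_rot: [3.139, 0.0, 1.552]
contact_force: [-0.1, -0.1, 1.2]
gripper_width: 0.0854
gripper_force: 0.0
```

drive_tool --pt "0 0 0 0 0 0 1" --pt "0 0 0 0 0 0 1" --pt "0 0 0 0 0 0 1" --pt "0 0 0 0 0 0 1" --pt "0 0 0 0 0 0 1" --pt "0 0 0 0 0 0 1" --pt "0 0 0 0 0 0 1"

```text
t: 6.35
eef_pos: [0.5922, -0.1434, 0.2234]
ee_rot: [3.14, 0.001, 1.552]
contact_force: [-2.3, -0.8, 7.8]
gripper_width: 0.0436
gripper_force: 62.0
```

drive_tool --pt "0 0 6 0 0 0 1" --pt "0 0 14 0 0 0 1" --pt "0 0 24 0 0 0 1" --pt "0 0 40 0 0 0 1" --pt "0 0 70 0 0 0 1" --pt "0 0 100 0 0 0 1" --pt "0 0 100 0 0 0 1"

```text
t: 7.05
eef_pos: [0.5935, -0.1432, 0.3264]
ee_rot: [3.133, 0.001, 1.552]
contact_force: [0.8, -0.5, -0.8]
gripper_width: 0.0436
gripper_force: 61.4
```

```bash
cat > tray.py <<'E'
from h import *
def tray(save=None):
    p,d=get_image('top'); W=cloud('top',d); z=W[...,2]; v,u=np.mgrid[:480,:640]
    if save: cv2.imwrite(save,np.clip(cv2.resize(p[140:320,60:460,::-1],(800,360)).astype(int)*1.7,0,255).astype('uint8'))
    m=(u>80)&(u<262)&(v>170)&(v<300)&(z>.02)&(z<.035)
    m=cv2.morphologyEx(m.astype('uint8'),cv2.MORPH_OPEN,np.ones((2,2)))
    n,l,s,c=cv2.connectedComponentsWithStats(m); k=1+np.argmax(s[1:,4])
    q=(W[l==k][:,:2]*1000).astype(np.float32); c,s,a=cv2.minAreaRect(q)
    if s[0]<s[1]: s=s[::-1]; a+=90
    a=(a-90+90)%180-90  # yaw of tray
    while a>45:a-=90
    print('tray',np.round(c,1),np.round(s,1),'yaw deg',round(a,2))
    y=np.radians(a); R=np.array([[np.cos(y),-np.sin(y)],[np.sin(y),np.cos(y)]])
    for ty in (-86,-29,28,85): print('slot',ty,(c+R@[0,ty]).round(1))
    h=cv2.cvtColor(p,cv2.COLOR_RGB2HSV)
    for nm,mm in (('green',(h[...,0]>45)&(h[...,0]<80)&(h[...,1]>120)),('blue',(h[...,0]>100)&(h[...,0]<130)&(h[...,1]>150))):
        mm=mm&(v>180)&(v<300)&(u>80)&(u<390)
        n,l,s,cc=cv2.connectedComponentsWithStats(mm.astype('uint8'))
        for i in range(1,n):
            if s[i,4]>80:
                P=np.nanmedian(W[l==i],0)*1000; Q=pixz('top',*cc[i],P[2]/1000+.0005)*1000
                r=cv2.minAreaRect(np.argwhere(l==i)[:,::-1].astype(np.float32))
                print(nm,s[i,4],Q.round(1),'in tray',(R.T@(Q[:2]-c)).round(1),'ang',round(r[2],1))
if __name__=='__main__':
    import sys
    o=get_obs(); print(round(o['t'],2),o['eef_pos'].round(4),np.round(o['ee_rot'],4),o['gripper_width'].round(4),o['contact_force'].round(1))
    tray(sys.argv[1] if len(sys.argv)>1 else None)
E
python3 tray.py pics/t1.png
```

```text
Traceback (most recent call last):
  File "tray.py", line 26, in <module>
    o=get_obs(); print(round(o['t'],2),o['eef_pos'].round(4),np.round(o['ee_rot'],4),o['gripper_width'].round(4),o['contact_force'].round(1))
                                                                                     ^^^^^^^^^^^^^^^^^^^^^^^^
AttributeError: 'float' object has no attribute 'round'
```

```bash
sed -i "s/o\['gripper_width'\].round(4)/round(o['gripper_width'],4)/" tray.py && python3 tray.py pics/t1.png
```

```text
7.05 [ 0.5935 -0.1432  0.3264] [3.1329e+00 6.0000e-04 1.5519e+00] 0.0436 [ 0.8 -0.5 -0.8]
tray [600.3 318.6] [232.2   4.2] yaw deg -7.4
slot -86 [589.2 233.3]
slot -29 [596.6 289.8]
slot 28 [603.9 346.3]
slot 85 [611.3 402.8]
green 149 [536.5 351.6  80.5] in tray [-67.5  24.5] ang 8.1
green 160 [523.2 241.   80.1] in tray [-66.4 -86.9] ang 10.3
blue 159 [593.4 -25.8  85.2] in tray [  37.5 -342.4] ang 90.0
blue 132 [593.3  34.2  85.2] in tray [  29.7 -282.8] ang 90.0
```

View pics/t1.png

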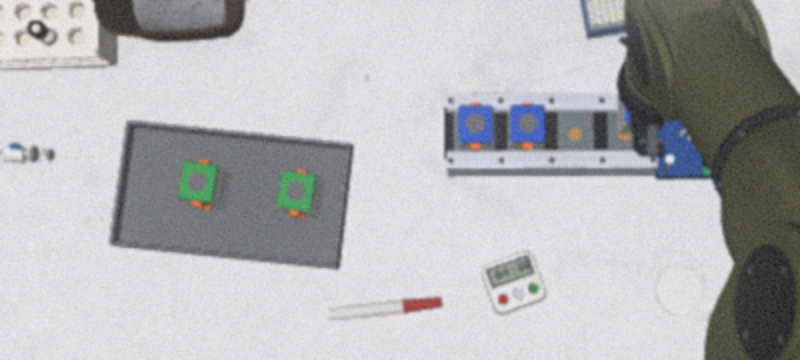

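drive_tool --pt "-3 40 0 0 0 0 1" --pt "-8 88 0 0 0 0 1" --pt "-13 136 0 0 0 0 1" --pt "-18 184 0 0 0 0 1" --pt "-23 232 0 0 0 -1 1" --pt "-28 280 0 0 0 -2 1" --pt "-33 328 0 0 0 -3 1" --pt "-38 376 0 0 0 -4 1" --pt "-43 424 0 0 0 -5 1" --pt "-47 470 0 0 0 -6.1 1"

```text
t: 8.1
eef_pos: [0.5437, 0.3286, 0.3206]
ee_rot: [-3.14, 0.002, 1.446]
contact_force: [1.0, -0.8, -1.7]
gripper_width: 0.0432
gripper_force: 61.3
```

drive_tool --pt "-5 46 0 0 0 0 1" --pt "-6 83 0 0 0 0 1" --pt "-6 83 0 0 0 0 1" --pt "-6 83 0 0 0 0 1" --pt "-6 83 0 0 0 0 1"

```text
t: 8.6
eef_pos: [0.5392, 0.4078, 0.3206]
ee_rot: [-3.141, 0.003, 1.444]
contact_force: [-0.5, -0.7, -1.8]
gripper_width: 0.0436
gripper_force: 61.4
```

```bash
sed -i '/MORPH_OPEN/s/.*/    m=m.astype("uint8")/' tray.py && python3 tray.py
```

```text
8.6 [0.5392 0.4078 0.3206] [-3.1412  0.0034  1.4443] 0.0436 [-0.5 -0.7 -1.8]
tray [528.8 318. ] [255.6 150.5] yaw deg -7.39
slot -86 [517.7 232.7]
slot -29 [525.1 289.2]
slot 28 [532.4 345.7]
slot 85 [539.7 402.3]
green 186 [537.2 351.3  80. ] in tray [ 4.  34.2] ang 9.5
green 172 [522.5 240.5  80.1] in tray [  3.7 -77.6] ang 10.3
blue 138 [593.3  33.3  85. ] in tray [ 100.6 -274. ] ang 90.0
blue 155 [592.7 -25.8  85.5] in tray [ 107.6 -332.7] ang 90.0
```

drive_tool --pt "0 1 -40 0 0 0 1" --pt "0 1 -80 0 0 0 1" --pt "0 1 -93 0 0 0 1" --pt "0 1 -97 0 0 0 1" --pt "0 1 -101 0 0 0 1" --pt "0 1 -101 0 0 0 1" --pt "0 1 -101 0 0 0 1"

```text
t: 9.35
eef_pos: [0.5394, 0.4111, 0.2223]
ee_rot: [3.14, -0.002, 1.446]
contact_force: [0.7, 0.4, -2.3]
gripper_width: 0.0432
gripper_force: 61.4
```

drive_tool --pt "0 0 -2 0 0 0 1" --pt "0 0 -4 0 0 0 1" --pt "0 0 -4 0 0 0 1" --pt "0 0 -4 0 0 0 1"

```text
t: 9.75
eef_pos: [0.5391, 0.4111, 0.2185]
ee_rot: [3.14, -0.001, 1.446]
contact_force: [-1.0, -1.7, 6.8]
gripper_width: 0.043
gripper_force: 62.3
```

drive_tool --pt "0 0 0 0 0 0 0" --pt "0 0 0 0 0 0 0" --pt "0 0 0 0 0 0 0" --pt "0 0 0 0 0 0 0" --pt "0 0 40 0 0 0 0" --pt "0 0 80 0 0 0 0" --pt "10 -45 90 0 0 3 0" --pt "20 -94 90 0 0 6.1 0" --pt "27 -142 90 0 0 6.1 0" --pt "33 -190 90 0 0 6.1 0"

```text
t: 10.75
eef_pos: [0.5721, 0.2187, 0.3069]
ee_rot: [3.141, 0.0, 1.552]
contact_force: [1.6, 0.0, -0.5]
gripper_width: 0.0857
gripper_force: 0.0
```

drive_tool --pt "5 -45 0 0 0 0 0" --pt "10 -94 0 0 0 0 0" --pt "15 -142 0 0 0 0 0" --pt "18 -190 0 0 0 0 0" --pt "20 -234 0 0 0 0 0" --pt "21 -245 0 0 0 0 0" --pt "21 -245 0 0 0 0 0" --pt "21 -245 0 0 0 0 0"

```text
t: 11.55
eef_pos: [0.5929, -0.0226, 0.3068]
ee_rot: [3.141, -0.002, 1.554]
contact_force: [0.3, 0.4, 1.0]
gripper_width: 0.0854
gripper_force: 0.0
```

```bash
python3 tray.py pics/t2.png
```

```text
11.55 [ 0.5929 -0.0226  0.3068] [ 3.1411e+00 -2.0000e-03  1.5538e+00] 0.0854 [0.3 0.4 1. ]
tray [530.1 325.8] [271.3 151.3] yaw deg -7.39
slot -86 [519.  240.5]
slot -29 [526.3 297. ]
slot 28 [533.7 353.5]
slot 85 [541.  410.1]
green 159 [536.  351.6  80.6] in tray [ 2.5 26.4] ang 9.5
green 157 [522.3 241.2  80.4] in tray [  3.1 -84.8] ang 8.7
blue 164 [594.1  33.5  85.3] in tray [ 101.1 -281.6] ang 90.0
blue 175 [538.9 407.5  80.8] in tray [-1.7 82.2] ang 5.7
```

View pics/t2.png

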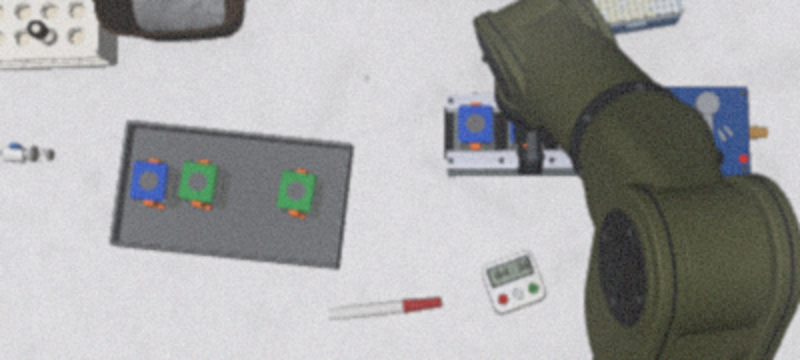

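drive_tool --pt "1.5 -0.5 -40 0 0 0 0" --pt "1.5 -0.5 -70 0 0 0 0" --pt "1.5 -0.5 -85 0 0 0 0" --pt "1.5 -0.5 -85 0 0 0 0" --pt "1.5 -0.5 -85 0 0 0 1" --pt "1.5 -0.5 -85 0 0 0 1" --pt "1.5 -0.5 -85 0 0 0 1" --pt "1.5 -0.5 -85 0 0 0 1" --pt "1.5 -0.5 -85 0 0 0 1" --pt "1.5 -0.5 -85 0 0 0 1"

```text
t: 12.6
eef_pos: [0.5945, -0.0245, 0.2237]
ee_rot: [3.14, -0.0, 1.552]
contact_force: [-2.0, 0.2, 8.2]
gripper_width: 0.0434
gripper_force: 61.9
```

drive_tool --pt "0 0 0 0 0 0 1" --pt "0 0 0 0 0 0 1"

```text
t: 12.8
eef_pos: [0.5945, -0.0245, 0.2237]
ee_rot: [3.14, -0.0, 1.552]
contact_force: [-3.0, -0.3, 7.0]
gripper_width: 0.043
gripper_force: 61.9
```

drive_tool --pt "0 0 6 0 0 0 1" --pt "0 0 14 0 0 0 1" --pt "0 0 24 0 0 0 1" --pt "0 0 50 0 0 0 1" --pt "0 0 90 0 0 0 1" --pt "-4 30 97 0 0 0 1" --pt "-14 75 97 0 0 -1 1" --pt "-24 120 97 0 0 -2 1" --pt "-34 165 97 0 0 -3 1" --pt "-44 210 97 0 0 -4 1"

```text
t: 13.8
eef_pos: [0.5498, 0.1868, 0.3196]
ee_rot: [3.141, -0.001, 1.481]
contact_force: [0.7, 0.5, -3.0]
gripper_width: 0.0435
gripper_force: 61.8
```

drive_tool --pt "-10 45 0 0 0 -1 1" --pt "-18 90 0 0 0 -2 1" --pt "-21 112 0 0 0 -2.1 1" --pt "-21 112 0 0 0 -2.1 1" --pt "-21 112 0 0 0 -2.1 1" --pt "-21 112 0 0 0 -2.1 1"

```text
t: 14.4
eef_pos: [0.5299, 0.2953, 0.3189]
ee_rot: [3.141, 0.002, 1.443]
contact_force: [-0.6, -0.7, -1.8]
gripper_width: 0.0436
gripper_force: 61.7
```

```bash
python3 tray.py
```

```text
14.4 [0.5299 0.2953 0.3189] [3.1411e+00 1.9000e-03 1.4434e+00] 0.0436 [-0.6 -0.7 -1.8]
tray [485.6 434. ] [135.8  65.7] yaw deg -45.84
slot -86 [423.9 374.1]
slot -29 [464.8 413.8]
slot 28 [505.6 453.5]
slot 85 [546.5 493.2]
blue 135 [593.7  34.2  85.2] in tray [ 362.2 -200.9] ang 90.0
```

```bash
cat > wr.py <<'E'
from h import *
import sys
def wr(z=.081,save=None):
    o=get_obs(); cal=calibration('wrist'); p,d=get_image('wrist')
    print(round(o['t'],2),o['eef_pos'].round(4),np.round(o['ee_rot'],4))
    if save: cv2.imwrite(save,p[:,:,::-1])
    h=cv2.cvtColor(p,cv2.COLOR_RGB2HSV); H,S,V=h[...,0],h[...,1],h[...,2]
    for nm,m,zz,mn in (('green',(H>45)&(H<80)&(S>120)&(V>60),z,600),('blue',(H>105)&(H<125)&(S>150)&(V>100),z,600),('orange',(H<16)&(S>170)&(V>110),z-.015,60)):
        n,l,s,c=cv2.connectedComponentsWithStats(m.astype('uint8'))
        for i in range(1,n):
            if s[i,4]>mn: print(nm,c[i].round(0),s[i].tolist(),(wpix(*c[i],zz,cal)*1000).round(1))
if __name__=='__main__': wr(float(sys.argv[1]) if len(sys.argv)>1 else .081,sys.argv[2] if len(sys.argv)>2 else None)
E
python3 wr.py .081 pics/w4.png
```

```text
14.45 [0.53   0.2952 0.3188] [3.1411e+00 1.7000e-03 1.4430e+00]
green [325. 160.] [287, 125, 79, 71, 3953] [536.7 355.2  81. ]
blue [317.  63.] [278, 30, 78, 68, 3898] [538.9 409.5  81. ]
blue [327. 352.] [265, 311, 126, 90, 8122] [521.7 229.2  81. ]
orange [274.  66.] [271, 57, 6, 19, 109] [513.7 413.8  66. ]
orange [360.  65.] [357, 56, 7, 19, 116] [563.9 407.7  66. ]
orange [283. 157.] [280, 147, 7, 21, 135] [511.7 358.6  66. ]
orange [368. 160.] [364, 150, 8, 21, 133] [561.5 350.3  66. ]
```

View pics/w4.png

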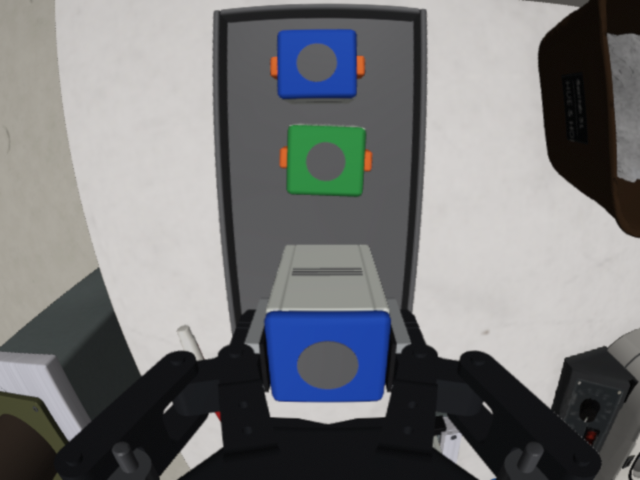

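drive_tool --pt "-0.5 3.5 -20 0 0 0 1" --pt "-0.5 3.5 -60 0 0 0 1" --pt "-0.5 3.5 -90 0 0 0 1" --pt "-0.5 3.5 -97 0 0 0 1" --pt "-0.5 3.5 -100 0 0 0 1" --pt "-0.5 3.5 -103 0 0 0 1" --pt "-0.5 3.5 -103 0 0 0 1" --pt "-0.5 3.5 -103 0 0 0 1"

```text
t: 15.3
eef_pos: [0.5281, 0.2992, 0.2187]
ee_rot: [-3.141, 0.003, 1.444]
contact_force: [-7.4, -4.6, 15.1]
gripper_width: 0.0433
gripper_force: 63.8
```

drive_tool --pt "0 0 1 0 0 0 1" --pt "0 0 1 0 0 0 0" --pt "0 0 1 0 0 0 0" --pt "0 0 1 0 0 0 0" --pt "0 0 1 0 0 0 0" --pt "0 0 40 0 0 0 0" --pt "0 0 80 0 0 0 0" --pt "0 -20 100 0 0 0 0" --pt "0 -40 110 0 0 0 0" --pt "0 -40 110 0 0 0 0"

```text
t: 16.3
eef_pos: [0.53, 0.2576, 0.3272]
ee_rot: [3.139, 0.002, 1.441]
contact_force: [0.6, 0.1, -0.1]
gripper_width: 0.086
gripper_force: 0.0
```

drive_tool --pt "-6 -30 0 0 0 0 0" --pt "-6 -60 0 0 0 0 0" --pt "-6 -60 0 0 0 0 0" --pt "-6 -60 0 0 0 0 0"

```text
t: 16.7
eef_pos: [0.5229, 0.201, 0.3252]
ee_rot: [-3.141, -0.001, 1.445]
contact_force: [0.1, 0.1, -0.6]
gripper_width: 0.0852
gripper_force: 0.0
```

```bash
python3 wr.py .081 pics/w5.png; python3 tray.py
```

```text
16.7 [0.5229 0.201  0.3252] [-3.141e+00 -5.000e-04  1.445e+00]
green [317.  19.] [279, 0, 77, 34, 1891] [534.9 343.2  81. ]
green [319. 190.] [282, 157, 76, 68, 3575] [523.3 243.6  81. ]
blue [318.  90.] [281, 58, 75, 66, 3668] [530.2 301.2  81. ]
orange [276.   7.] [273, 0, 7, 15, 87] [511.5 359.5  66. ]
orange [360.   8.] [356, 0, 8, 17, 126] [561.3 351.5  66. ]
orange [277.  93.] [274, 84, 6, 19, 107] [505.  304.6  66. ]
orange [361.  93.] [358, 84, 7, 18, 123] [555.4 298.   66. ]
orange [279. 185.] [276, 175, 7, 21, 125] [498.2 247.1  66. ]
orange [359. 190.] [356, 179, 8, 22, 136] [547.7 237.9  66. ]
orange [407. 420.] [402, 409, 10, 22, 123] [572.2  34.4  66. ]
16.75 [0.5228 0.202  0.3254] [-3.1412e+00 -1.6000e-03  1.4468e+00] 0.0859 [ 0.1 -0.6  0.4]
tray [531.4 341.5] [241.1 150. ] yaw deg -7.55
slot -86 [520.1 256.2]
slot -29 [527.6 312.7]
slot 28 [535.1 369.2]
slot 85 [542.6 425.7]
green 185 [536.5 352.3  80.3] in tray [ 3.6 11.3] ang 10.3
blue 158 [594.2  33.9  85.3] in tray [ 102.6 -296.7] ang 90.0
blue 173 [539.1 407.8  80. ] in tray [-1.1 66.8] ang 5.7
blue 109 [520.7 304.7  80.1] in tray [ -5.8 -37.9] ang 39.3
```

View pics/w5.png

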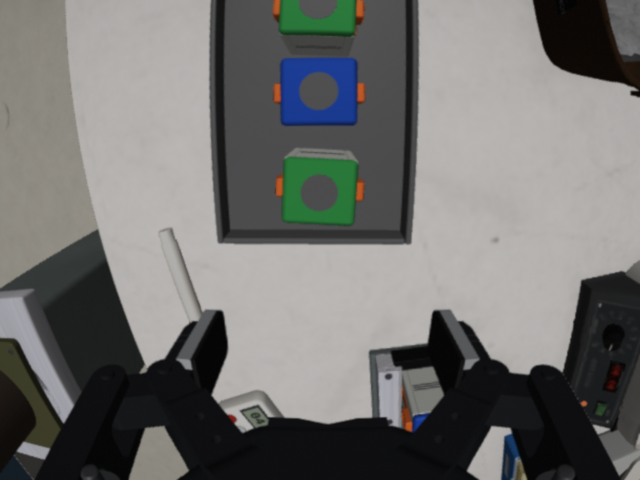

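drive_tool --pt "0 41 0 0 0 -3.3 0" --pt "0 41 -40 0 0 -3.3 0" --pt "0 41 -80 0 0 -3.3 0" --pt "0 41 -100 0 0 -3.3 0" --pt "0 41 -108 0 0 -3.3 0" --pt "0 41 -108 0 0 -3.3 0" --pt "0 41 -108 0 0 -3.3 0"

```text
t: 17.5
eef_pos: [0.5232, 0.2426, 0.2186]
ee_rot: [3.14, -0.002, 1.389]
contact_force: [0.4, -0.8, -0.4]
gripper_width: 0.0855
gripper_force: 0.0
```

drive_tool --pt "0 0 0 0 0 0 1" --pt "0 0 0 0 0 0 1" --pt "0 0 0 0 0 0 1" --pt "0 0 0 0 0 0 1" --pt "0 0 0 0 0 0 1" --pt "0 0 0 0 0 0 1" --pt "0 0 0 0 0 0 1" --pt "0 0 0 0 0 0 1"

```text
t: 18.3
eef_pos: [0.523, 0.242, 0.2192]
ee_rot: [3.14, -0.001, 1.388]
contact_force: [-1.7, -0.8, 7.5]
gripper_width: 0.0435
gripper_force: 61.8
```

drive_tool --pt "0 0 15 0 0 0 1" --pt "0 0 40 0 0 0 1" --pt "0 0 80 0 0 0 1" --pt "5 -20 102 0 0 1 1" --pt "15 -60 102 0 0 3 1" --pt "27 -105 102 0 0 5 1" --pt "39 -150 102 0 0 7 1" --pt "52 -195 102 0 0 9 1" --pt "64 -240 102 0 0 9.4 1" --pt "71.5 -266 102 0 0 9.4 1"

```text
t: 19.3
eef_pos: [0.5946, -0.03, 0.3204]
ee_rot: [3.141, 0.004, 1.547]
contact_force: [0.2, -0.5, -2.6]
gripper_width: 0.0432
gripper_force: 61.6
```

drive_tool --pt "0 0 0 0 0 0 1" --pt "0 0 0 0 0 0 1" --pt "0 0 0 0 0 0 1" --pt "0 0 0 0 0 0 1"

```text
t: 19.7
eef_pos: [0.594, -0.0224, 0.3201]
ee_rot: [3.142, -0.001, 1.555]
contact_force: [-0.1, 0.3, -1.7]
gripper_width: 0.0432
gripper_force: 61.6
```

```bash
python3 wr.py .086 pics/w6.png
python3 - <<'E'
import cv2,numpy as np
for f,lo,hi in (('w4',105,125),('w6',45,80)):
    h=cv2.cvtColor(cv2.imread(f'pics/{f}.png'),cv2.COLOR_BGR2HSV); m=((h[...,0]>lo)&(h[...,0]<hi)&(h[...,1]>120)&(h[...,2]>60)).astype('uint8'); m[:290]=0
    n,l,s,c=cv2.connectedComponentsWithStats(m);k=1+np.argmax(s[1:,4])
    mm=(l==k); print(f,s[k],[ (np.flatnonzero(mm[:,x]).min(),np.flatnonzero(mm[:,x]).max()) for x in (280,300,328,350,375)])
E
```

```text
19.7 [ 0.594  -0.0224  0.3201] [ 3.1416e+00 -1.0000e-03  1.5552e+00]
green [327. 351.] [265, 310, 125, 91, 8221] [593.2 -84.6  86. ]
blue [327. 164.] [289, 130, 78, 69, 3947] [595.1  36.8  86. ]
blue [499. 313.] [461, 297, 81, 35, 1510] [710.4 -61.   86. ]
blue [324. 410.] [280, 402, 83, 20, 895] [ 589.9 -140.6   86. ]
orange [85. 89.] [79, 65, 12, 51, 329] [434.9  96.4  71. ]
orange [285. 163.] [282, 153, 6, 20, 110] [569.9  36.1  71. ]
orange [370. 164.] [368, 154, 6, 20, 109] [620.4  35.   71. ]
orange [ 94. 202.] [89, 196, 10, 13, 92] [433.3  18.1  71. ]
w4 [ 264  311  127   91 8371] [(np.int64(311), np.int64(400)), (np.int64(312), np.int64(400)), (np.int64(312), np.int64(401)), (np.int64(312), np.int64(400)), (np.int64(311), np.int64(400))]
w6 [ 265  310  125   91 8221] [(np.int64(310), np.int64(398)), (np.int64(310), np.int64(399)), (np.int64(311), np.int64(400)), (np.int64(310), np.int64(399)), (np.int64(310), np.int64(398))]
```

View pics/w6.png

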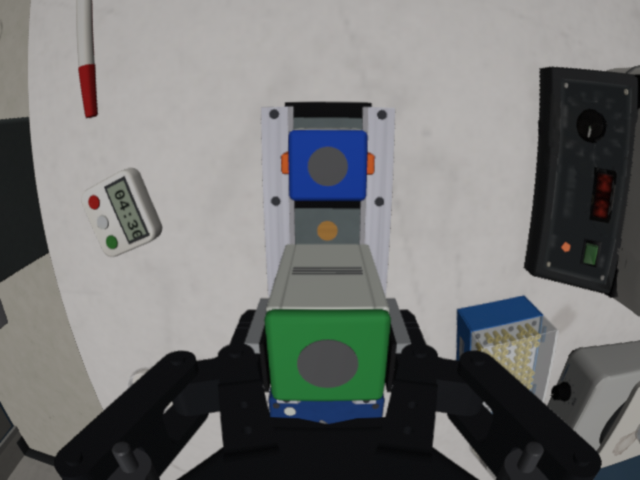

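drive_tool --pt "0.5 -2.3 -20 0 0 0 1" --pt "0.5 -2.3 -50 0 0 0 1" --pt "0.5 -2.3 -62 0 0 0 1" --pt "0.5 -2.3 -62 0 0 0 1" --pt "0.5 -2.3 -62 0 0 0 1"

```text
t: 20.25
eef_pos: [0.5951, -0.026, 0.2583]
ee_rot: [3.141, -0.0, 1.553]
contact_force: [-0.6, 0.8, -0.6]
gripper_width: 0.0436
gripper_force: 61.6
```

```bash
python3 -c "
from h import *
o=get_obs();print(o['eef_pos'],o['ee_rot'],o['contact_force'])"
```

```text
[ 0.5951388  -0.02597278  0.25830442] [ 3.14080425e+00 -3.63936581e-04  1.55307272e+00] [-0.63665177  0.80828922 -0.61225274]
```

drive_tool --pt "-0.5 1 -3 0 0 0 1" --pt "-0.5 1 -7 0 0 0 1" --pt "-0.5 1 -11 0 0 0 1" --pt "-0.5 1 -15 0 0 0 1" --pt "-0.5 1 -19 0 0 0 1" --pt "-0.5 1 -22 0 0 0 1" --pt "-0.5 1 -22 0 0 0 1"

```text
t: 20.95
eef_pos: [0.5941, -0.0256, 0.2352]
ee_rot: [-3.141, 0.0, 1.552]
contact_force: [-0.1, -0.1, -2.0]
gripper_width: 0.0435
gripper_force: 61.6
```

No contact: it is going in freely.

drive_tool --pt "0 0 -4 0 0 0 1" --pt "0 0 -8 0 0 0 1" --pt "0 0 -11 0 0 0 1" --pt "0 0 -13 0 0 0 1" --pt "0 0 -13 0 0 0 1" --pt "0 0 -13 0 0 0 1"

```text
t: 21.55
eef_pos: [0.5941, -0.0255, 0.2242]
ee_rot: [3.141, 0.001, 1.552]
contact_force: [-3.9, -0.6, 12.8]
gripper_width: 0.0432
gripper_force: 63.1
```

drive_tool --pt "0 0 0 0 0 0 0" --pt "0 0 0 0 0 0 0" --pt "0 0 0 0 0 0 0" --pt "0 0 0 0 0 0 0" --pt "0 0 30 0 0 0 0" --pt "0 0 70 0 0 0 0" --pt "0 30 90 0 0 0 0" --pt "1.2 61 90 0 0 0 0" --pt "1.2 61 90 0 0 0 0" --pt "1.2 61 90 0 0 0 0"

```text
t: 22.55
eef_pos: [0.5954, 0.0362, 0.3126]
ee_rot: [-3.141, 0.0, 1.554]
contact_force: [-0.2, -0.4, -0.3]
gripper_width: 0.0852
gripper_force: 0.0
```

```bash
python3 wr.py .086; python3 tray.py
```

```text
22.55 [0.5954 0.0362 0.3126] [-3.1414e+00  1.0000e-04  1.5542e+00]
green [327. 351.] [294, 328, 68, 51, 2521] [594.6 -20.9  86. ]
blue [327. 265.] [290, 235, 75, 64, 3429] [595.2  38.6  86. ]
orange [ 83. 156.] [76, 134, 14, 49, 189] [436.  109.4  71. ]
orange [368. 260.] [366, 249, 6, 22, 102] [620.5  35.3  71. ]
orange [286. 261.] [283, 251, 6, 20, 102] [569.9  35.5  71. ]
orange [100. 269.] [96, 264, 9, 11, 74] [434.1  29.6  71. ]
orange [364. 345.] [362, 335, 6, 18, 81] [619.8 -27.   71. ]
orange [291. 345.] [288, 336, 6, 17, 80] [569.5 -26.3  71. ]
22.6 [0.5954 0.0348 0.3123] [-3.1408e+00  1.2000e-03  1.5521e+00] 0.0853 [-0.2 -1.2  0.4]
tray [529.9 325.7] [271.9 151.2] yaw deg -7.4
slot -86 [518.8 240.5]
slot -29 [526.2 297. ]
slot 28 [533.5 353.5]
slot 85 [540.9 410. ]
green 169 [535.9 351.1  80.2] in tray [ 2.6 25.9] ang 8.7
blue 177 [539.2 407.8  80.2] in tray [-1.4 82.6] ang 5.7
blue 192 [529.7 298.9  80.2] in tray [  3.2 -26.7] ang 6.3
```

drive_tool --pt "0 0 -40 0 0 0 0" --pt "0 0 -75 0 0 0 0" --pt "0 0 -90 0 0 0 0" --pt "0 0 -90 0 0 0 0" --pt "0 0 -90 0 0 0 1" --pt "0 0 -90 0 0 0 1" --pt "0 0 -90 0 0 0 1" --pt "0 0 -90 0 0 0 1" --pt "0 0 -90 0 0 0 1" --pt "0 0 -90 0 0 0 1"

```text
t: 23.65
eef_pos: [0.5959, 0.0355, 0.2249]
ee_rot: [3.139, -0.0, 1.552]
contact_force: [-1.9, 0.3, 7.1]
gripper_width: 0.0431
gripper_force: 62.1
```

drive_tool --pt "0 0 0 0 0 0 1" --pt "0 0 0 0 0 0 1"

```text
t: 23.85
eef_pos: [0.5959, 0.0355, 0.2249]
ee_rot: [3.139, -0.0, 1.552]
contact_force: [-2.0, -0.5, 7.0]
gripper_width: 0.0434
gripper_force: 62.1
```

drive_tool --pt "0 0 6 0 0 0 1" --pt "0 0 14 0 0 0 1" --pt "0 0 24 0 0 0 1" --pt "0 0 60 0 0 0 1" --pt "-4 10 95 0 0 0 1" --pt "-18 50 97 0 0 -1.5 1" --pt "-34 95 97 0 0 -3 1" --pt "-50 140 97 0 0 -4.5 1" --pt "-65 185 97 0 0 -6.1 1" --pt "-73 206 97 0 0 -6.1 1"

```text
t: 24.85
eef_pos: [0.5201, 0.2472, 0.321]
ee_rot: [-3.141, -0.005, 1.452]
contact_force: [0.6, 0.2, -2.0]
gripper_width: 0.0428
gripper_force: 61.8
```

drive_tool --pt "0 0 0 0 0 0 1" --pt "0 0 0 0 0 0 1" --pt "0 0 0 0 0 0 1"

```text
t: 25.15
eef_pos: [0.5232, 0.2396, 0.3199]
ee_rot: [3.141, 0.002, 1.443]
contact_force: [1.0, -0.5, -2.3]
gripper_width: 0.0435
gripper_force: 61.8
```

```bash
python3 wr.py .081 pics/w7.png
```

```text
25.15 [0.5232 0.2396 0.3199] [3.1409e+00 1.6000e-03 1.4434e+00]
green [325.  64.] [285, 29, 80, 70, 3999] [536.4 353.4  81. ]
blue [326. 156.] [287, 122, 78, 69, 3947] [530.4 301.8  81. ]
blue [327. 350.] [265, 310, 125, 89, 8064] [515.1 174.5  81. ]
orange [282.  64.] [278, 55, 8, 19, 117] [511.7 359.1  66. ]
orange [368.  67.] [364, 58, 8, 19, 135] [561.4 350.6  66. ]
orange [284. 155.] [280, 145, 7, 21, 117] [505.2 304.1  66. ]
orange [368. 155.] [365, 145, 7, 21, 128] [555.4 297.7  66. ]
```

drive_tool --pt "0 1 -20 0 0 0 1" --pt "0 1 -60 0 0 0 1" --pt "0 1 -90 0 0 0 1" --pt "0 1 -96 0 0 0 1" --pt "0 1 -99 0 0 0 1" --pt "0 1 -101 0 0 0 1" --pt "0 1 -101 0 0 0 1"

```text
t: 25.9
eef_pos: [0.5232, 0.2424, 0.2202]
ee_rot: [3.139, -0.001, 1.445]
contact_force: [0.5, -0.1, -1.9]
gripper_width: 0.0434
gripper_force: 61.7
```

drive_tool --pt "0 0 -2 0 0 0 1" --pt "0 0 -2 0 0 0 1" --pt "0 0 -2 0 0 0 0" --pt "0 0 -2 0 0 0 0" --pt "0 0 -2 0 0 0 0" --pt "0 0 -2 0 0 0 0" --pt "0 0 30 0 0 0 0" --pt "0 0 70 0 0 0 0" --pt "2 20 100 0 0 0 0" --pt "7 55 100 0 0 0 0"

```text
t: 26.9
eef_pos: [0.5315, 0.2959, 0.3229]
ee_rot: [3.136, -0.002, 1.441]
contact_force: [2.5, 0.2, -0.5]
gripper_width: 0.0854
gripper_force: 0.0
```

drive_tool --pt "0 0 0 0 0 0 0" --pt "0 0 0 0 0 0 0" --pt "0 0 0 0 0 0 0"

```text
t: 27.2
eef_pos: [0.5294, 0.2962, 0.3179]
ee_rot: [-3.141, 0.002, 1.445]
contact_force: [0.1, -1.4, -0.4]
gripper_width: 0.0854
gripper_force: 0.0
```

```bash
python3 wr.py .081 pics/w8.png
```

```text
27.2 [0.5294 0.2962 0.3179] [-3.1407e+00  2.5000e-03  1.4450e+00]
green [327. 161.] [289, 127, 79, 71, 3965] [536.8 355.3  81. ]
blue [319.  64.] [280, 30, 79, 68, 3933] [538.8 409.7  81. ]
blue [328. 250.] [292, 220, 73, 62, 3319] [530.7 303.5  81. ]
blue [329. 331.] [296, 308, 67, 50, 2449] [524.2 247.4  81. ]
orange [363.  66.] [360, 57, 7, 19, 128] [564.1 407.6  66. ]
orange [276.  67.] [273, 58, 6, 19, 112] [513.7 413.8  66. ]
orange [285. 158.] [282, 148, 7, 21, 137] [511.8 358.5  66. ]
orange [370. 162.] [366, 151, 8, 21, 128] [561.5 350.4  66. ]
orange [288. 244.] [285, 232, 6, 24, 121] [505.3 304.9  66. ]
orange [368. 244.] [366, 232, 6, 24, 122] [555.7 298.4  66. ]
orange [292. 322.] [290, 308, 6, 27, 115] [498.9 247.9  66. ]
orange [365. 323.] [363, 308, 6, 27, 116] [549.  241.2  66. ]
```

View pics/w8.png

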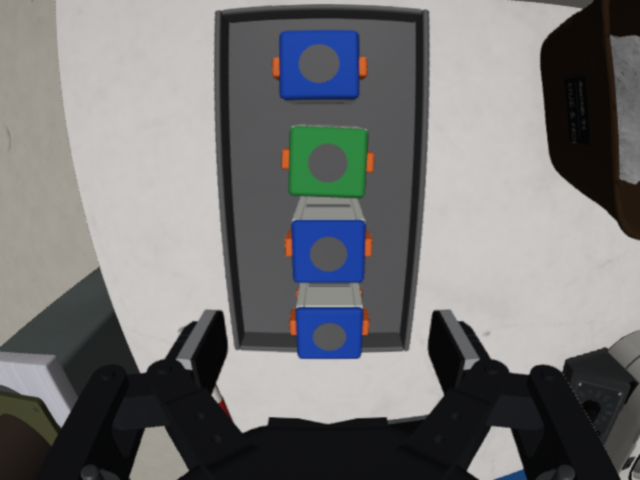

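drive_tool --pt "4 30 0 0 0 -1 0" --pt "7 57.5 0 0 0 -2.1 0" --pt "7 57.5 -40 0 0 -2.1 0" --pt "7 57.5 -80 0 0 -2.1 0" --pt "7 57.5 -101 0 0 -2.1 0" --pt "7 57.5 -101 0 0 -2.1 0" --pt "7 57.5 -101 0 0 -2.1 0"

```text
t: 27.95
eef_pos: [0.5368, 0.3543, 0.2178]
ee_rot: [-3.141, 0.001, 1.408]
contact_force: [-0.8, -0.6, 0.6]
gripper_width: 0.0852
gripper_force: 0.0
```

drive_tool --pt "0 0 0 0 0 0 1" --pt "0 0 0 0 0 0 1" --pt "0 0 0 0 0 0 1" --pt "0 0 0 0 0 0 1" --pt "0 0 0 0 0 0 1" --pt "0 0 0 0 0 0 1" --pt "0 0 0 0 0 0 1" --pt "0 0 0 0 0 0 1"

```text
t: 28.75
eef_pos: [0.5368, 0.3555, 0.2198]
ee_rot: [3.14, -0.002, 1.409]
contact_force: [-2.1, 0.7, 7.7]
gripper_width: 0.0432
gripper_force: 62.2
```

drive_tool --pt "0 0 15 0 0 0 1" --pt "0 0 40 0 0 0 1" --pt "0 0 80 0 0 0 1" --pt "4 -20 102 0 0 1 1" --pt "12 -65 102 0 0 3 1" --pt "20 -110 102 0 0 5 1" --pt "28 -155 102 0 0 7 1" --pt "37 -200 102 0 0 8.2 1" --pt "45 -245 102 0 0 8.2 1" --pt "53 -290 102 0 0 8.2 1"

```text
t: 29.75
eef_pos: [0.5895, 0.0628, 0.3208]
ee_rot: [3.141, 0.0, 1.552]
contact_force: [-0.5, -0.2, -2.7]
gripper_width: 0.0439
gripper_force: 61.8
```

drive_tool --pt "6 -30 0 0 0 0 1" --pt "6 -30 0 0 0 0 1" --pt "6 -30 0 0 0 0 1" --pt "6 -30 0 0 0 0 1"

```text
t: 30.15
eef_pos: [0.5953, 0.0363, 0.3204]
ee_rot: [3.141, -0.001, 1.554]
contact_force: [-0.0, 0.1, -2.8]
gripper_width: 0.0432
gripper_force: 61.7
```

```bash
python3 wr.py .086 pics/w9.png; python3 tray.py
python3 - <<'E'
import cv2,numpy as np
for f,lo,hi in (('w7',105,125),('w9',45,80)):
    h=cv2.cvtColor(cv2.imread(f'pics/{f}.png'),cv2.COLOR_BGR2HSV); m=((h[...,0]>lo)&(h[...,0]<hi)&(h[...,1]>120)&(h[...,2]>60)).astype('uint8'); m[:290]=0
    n,l,s,c=cv2.connectedComponentsWithStats(m);k=1+np.argmax(s[1:,4])
    mm=(l==k); print(f,s[k],[ (int(np.flatnonzero(mm[:,x]).min()),int(np.flatnonzero(mm[:,x]).max())) for x in (280,300,328,350,375)])
E
```

```text
30.15 [0.5953 0.0363 0.3204] [ 3.1410e+00 -1.4000e-03  1.5541e+00]
green [327. 353.] [266, 313, 124, 89, 7969] [594.5 -27.6  86. ]
orange [ 88. 156.] [81, 133, 15, 50, 285] [435.  108.9  71. ]
orange [104. 266.] [100, 261, 9, 11, 75] [433.3  29.3  71. ]
30.2 [0.5953 0.0366 0.3203] [ 3.1411e+00 -1.3000e-03  1.5548e+00] 0.043 [-0.5  0.  -2.4]
tray [529.9 326. ] [271.5 151. ] yaw deg -7.45
slot -86 [518.8 240.8]
slot -29 [526.2 297.3]
slot 28 [533.6 353.8]
slot 85 [540.9 410.3]
blue 177 [538.9 407.8  80.3] in tray [-1.7 82.2] ang 5.2
blue 188 [529.8 299.   80.5] in tray [  3.4 -26.9] ang 6.3
blue 182 [523.3 241.4  80.4] in tray [  4.4 -84.7] ang 5.7
w7 [ 265  309  125   91 8270] [(310, 398), (310, 398), (310, 399), (310, 398), (309, 398)]
w9 [ 266  313  124   89 7969] [(313, 400), (313, 400), (313, 401), (313, 401), (313, 400)]
```

drive_tool --pt "0.5 0 -20 0 0 0 1" --pt "0.5 0 -50 0 0 0 1" --pt "0.5 0 -62 0 0 0 1" --pt "0.5 0 -62 0 0 0 1" --pt "0.5 0 -62 0 0 0 1"

```text
t: 30.75
eef_pos: [0.5963, 0.0356, 0.2583]
ee_rot: [3.141, -0.0, 1.553]
contact_force: [0.0, 0.7, -1.7]
gripper_width: 0.0432
gripper_force: 61.6
```

drive_tool --pt "-0.3 0.7 -3 0 0 0 1" --pt "-0.3 0.7 -7 0 0 0 1" --pt "-0.3 0.7 -11 0 0 0 1" --pt "-0.3 0.7 -15 0 0 0 1" --pt "-0.3 0.7 -19 0 0 0 1" --pt "-0.3 0.7 -22 0 0 0 1" --pt "-0.3 0.7 -22 0 0 0 1"

```text
t: 31.45
eef_pos: [0.5955, 0.0355, 0.2351]
ee_rot: [-3.141, 0.0, 1.552]
contact_force: [-0.3, -0.0, -2.6]
gripper_width: 0.0437
gripper_force: 61.6
```

drive_tool --pt "0 0 -4 0 0 0 1" --pt "0 0 -8 0 0 0 1" --pt "0 0 -11 0 0 0 1" --pt "0 0 -12.5 0 0 0 1" --pt "0 0 -12.5 0 0 0 1" --pt "0 0 -12.5 0 0 0 1"

```text
t: 32.05
eef_pos: [0.5955, 0.0357, 0.2248]
ee_rot: [3.141, 0.001, 1.552]
contact_force: [-4.5, -0.6, 10.7]
gripper_width: 0.0436
gripper_force: 63.3
```

drive_tool --pt "0 0 0 0 0 0 0" --pt "0 0 0 0 0 0 0" --pt "0 0 0 0 0 0 0" --pt "0 0 0 0 0 0 0" --pt "0 0 30 0 0 0 0" --pt "0 0 70 0 0 0 0" --pt "0 -40 95 0 0 0 0.3" --pt "0 -85 95 0 0 0 0.3" --pt "0 -130 95 0 0 0 0.3" --pt "0 -130 95 0 0 0 0.3"

```text
t: 33.05
eef_pos: [0.5949, -0.104, 0.3177]
ee_rot: [-3.14, 0.008, 1.54]
contact_force: [-0.1, -1.1, -0.0]
gripper_width: 0.0599
gripper_force: 0.0
```

```bash
python3 wr.py .086 pics/w10.png
python3 - <<'E'
from h import *
d=get_image('side')[1]; W=cloud('side',d)
p,_=get_image('side'); h=cv2.cvtColor(p,cv2.COLOR_RGB2HSV)
m=((h[...,0]>45)&(h[...,0]<85)&(h[...,1]>100)).astype('uint8'); n,l,s,c=cv2.connectedComponentsWithStats(m)
for i in range(1,n):
    if s[i,4]>40 and 200<c[i,1]<360:
        q=W[l==i]; print(c[i],s[i,4],np.nanmedian(q,0),'ztop',np.nanpercentile(q[:,2],90))
E
```

```text
33.05 [ 0.5949 -0.104   0.3177] [-3.1403  0.0078  1.5396]
green [321.  29.] [281, 0, 82, 54, 2918] [595.5  27.1  86. ]
green [322. 124.] [283, 88, 80, 74, 4306] [594.5 -25.1  86. ]
blue [514. 220.] [472, 209, 89, 26, 1120] [709.9 -80.5  86. ]
blue [328. 364.] [262, 324, 128, 95, 7255] [ 593.1 -177.8   86. ]
orange [81. 11.] [77, 0, 8, 25, 161] [436.8  70.3  71. ]
orange [277.  24.] [274, 15, 7, 18, 106] [570.7  35.6  71. ]
orange [366.  23.] [363, 14, 7, 18, 121] [620.8  34.4  71. ]
orange [ 80. 108.] [75, 102, 10, 13, 95] [434.1   2.5  71. ]
orange [279. 126.] [276, 117, 6, 19, 108] [569.2 -25.   71. ]
orange [367. 125.] [364, 116, 7, 18, 110] [619.5 -26.   71. ]
[295.16326531 227.86734694] 98 [ 0.59073882 -0.01536183  0.08560948] ztop 0.08687114815097315
[287.87155963 236.89908257] 109 [0.59215939 0.04610867 0.08590918] ztop 0.08716130434697651
```

View pics/w10.png

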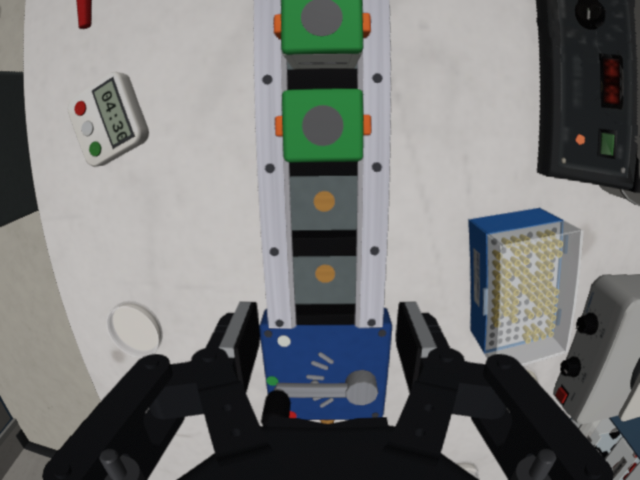

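drive_tool --pt "-16 -45 0 0 0 0 0.3" --pt "-32 -90 0 0 0 0 0.3" --pt "-47 -134 0 0 0 0 0.3" --pt "-47 -134 0 0 0 0 0.3" --pt "-47 -134 0 0 0 0 0.3" --pt "-47 -134 0 0 0 0 0.3"

```text
t: 33.8
eef_pos: [0.5497, -0.2256, 0.3184]
ee_rot: [3.14, -0.002, 1.556]
contact_force: [1.4, 0.9, 0.5]
gripper_width: 0.0595
gripper_force: 0.0
```

drive_tool --pt "-1 -10 0 0 0 0 0.3" --pt "-1 -10 -40 0 0 0 0.3" --pt "-1 -10 -70 0 0 0 0.3" --pt "-1 -10 -84 0 0 0 0.3" --pt "-1 -10 -84 0 0 0 0.3" --pt "-1 -10 -84 0 0 0 1" --pt "-1 -10 -84 0 0 0 1" --pt "-1 -10 -84 0 0 0 1" --pt "-1 -10 -84 0 0 0 1" --pt "-1 -10 -84 0 0 0 1"

```text
t: 34.8
eef_pos: [0.5486, -0.2385, 0.2359]
ee_rot: [3.138, 0.001, 1.552]
contact_force: [0.3, -0.5, 7.0]
gripper_width: 0.0196
gripper_force: 58.8
```

drive_tool --pt "0.1 -5.3 0 0 0 4.3 1" --pt "0.6 -10.5 0 0 0 8.6 1" --pt "1.5 -15.7 0 0 0 12.9 1" --pt "2.7 -20.7 0 0 0 17.2 1" --pt "4.4 -25.8 0 0 0 21.5 1" --pt "6.4 -30.6 0 0 0 25.8 1" --pt "8.8 -35.3 0 0 0 30 1" --pt "11.5 -39.7 0 0 0 34.4 1" --pt "11.5 -39.7 0 0 0 34.4 1" --pt "11.5 -39.7 0 0 0 34.4 1"

```text
t: 35.8
eef_pos: [0.5598, -0.2784, 0.2359]
ee_rot: [3.14, 0.002, 2.152]
contact_force: [-0.1, -0.3, 5.9]
gripper_width: 0.0195
gripper_force: 58.9
```

drive_tool --pt "0 0 0 0 0 0 0.3" --pt "0 0 0 0 0 0 0.3" --pt "0 0 0 0 0 0 0.3" --pt "0 0 0 0 0 0 0.3" --pt "0 0 40 0 0 0 0.3" --pt "0 0 80 0 0 -8.5 0.3" --pt "0 0 110 0 0 -17 0.3" --pt "0 0 130 0 0 -25.5 0.3" --pt "0 0 130 0 0 -34.4 0.3" --pt "-30 -30 130 0 0 -34.4 0.3"

```text
t: 36.8
eef_pos: [0.5337, -0.3019, 0.3662]
ee_rot: [3.133, -0.004, 1.56]
contact_force: [-1.0, -0.7, -0.6]
gripper_width: 0.06
gripper_force: 0.0
```

```bash
python3 wr.py .086 pics/w11.png; python3 tray.py
python3 - <<'E'
import cv2
p=cv2.imread('pics/w11.png'); cv2.imwrite('pics/w11c.png',p[100:400,200:600])
E
```

```text
36.8 [ 0.5337 -0.3019  0.3662] [ 3.1333 -0.0038  1.56  ]
36.85 [ 0.5249 -0.3128  0.3642] [-3.1364  0.0054  1.548 ] 0.0599 [-7.  -5.5 -1.7]
tray [529.6 325.6] [271.7 151.3] yaw deg -7.62
slot -86 [518.2 240.3]
slot -29 [525.7 296.8]
slot 28 [533.3 353.3]
slot 85 [540.8 409.8]
green 120 [593.4 -27.5  85.7] in tray [ 110.1 -341.6] ang 90.0
blue 174 [538.6 407.4  80.9] in tray [-1.9 82.3] ang 5.7
blue 192 [530.4 299.   80.3] in tray [  4.3 -26.2] ang 8.1
blue 186 [523.3 241.9  80.1] in tray [  4.9 -83.8] ang 4.4
```

View pics/w11c.png

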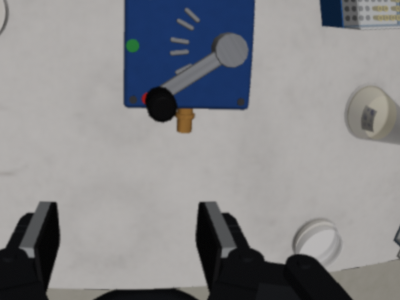

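drive_tool --pt "0 -20 10 0 0 0 0.3" --pt "0 -40 20 0 0 0 0.3" --pt "0 -40 20 0 0 0 0.3" --pt "0 -40 20 0 0 0 0.3" --pt "0 -40 20 0 0 0 0.3"

```text
t: 37.4
eef_pos: [0.5292, -0.3467, 0.3836]
ee_rot: [-3.141, -0.002, 1.554]
contact_force: [-0.2, -1.4, -0.0]
gripper_width: 0.0599
gripper_force: 0.0
```

```bash
python3 tray.py pics/t9.png
```

```text
37.4 [ 0.5292 -0.3467  0.3836] [-3.1405e+00 -1.6000e-03  1.5539e+00] 0.0599 [-0.2 -1.4 -0. ]
tray [529.8 326. ] [271.5 150.9] yaw deg -7.36
slot -86 [518.8 240.7]
slot -29 [526.1 297.2]
slot 28 [533.4 353.8]
slot 85 [540.7 410.3]
blue 175 [539.3 408.1  80. ] in tray [-1.2 82.6] ang 8.1
blue 196 [529.8 298.6  80.7] in tray [  3.5 -27.2] ang 6.3
blue 192 [523.3 241.4  80.6] in tray [  4.3 -84.7] ang 4.8
```

View pics/t9.png

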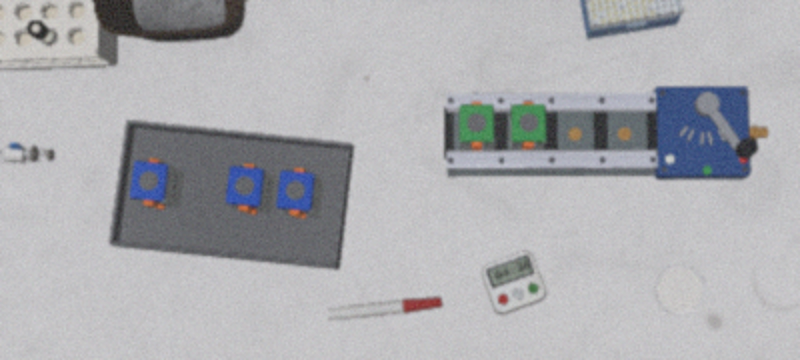

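The top view shows three used cartridges in the tray, both fresh ones in bays 3 and 4, the lever at the red mark, and the timer, dish and marker where they were.

```bash
python3 -c "
from rig import sign_off
print(sign_off())"
```

```text
the job is handed in; nothing more can be done
None
```

The job is done and handed in at about 37 s: lever to vent first, all three used cartridges standing in the tray, both fresh ones seated in bays 3 and 4 (tops at full-home height, buttons sprung out; I did no pull test on the latches), then lever to closed, with the nearby things left alone.

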